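# Re-rack a row of sample tubes in the same order

### The job

Move the four capped sample tubes from the lime-green rack into the white rack, keeping them in the order they stand in now as counted from each rack's orange end: the tube next to the orange end of the lime rack goes next to the orange end of the white rack, and so on along the row. Keep the tubes upright, lower each one fully down into its hole before letting it go, and leave the little vials standing where they are.

Things in the scene. Friction and masses are not known exactly. Their poses are not given: they have to be found in the camera images.
- lime_rack: Lime-green two-row rack, fixed, 100 x 238 mm (x, y), 51 mm high, floor 6 mm up; holds all at the start. Origin: centre of its underside. Tube row: four 34 mm square holes at x = +24 mm, y = +72, +24, -24, -72 mm; vial row: 31 mm holes at x = -24 mm, same y. Its +y end (panel, carry ledge, strip on top) is orange; the first hole, y = +72 mm, lies next to it.
- white_rack: White single-row rack, fixed, empty at the start: 58 x 238 mm (x, y; its floor plate is 76 mm wide), 51 mm high, floor 6 mm up. Origin: centre of its underside. Four 34 mm square tube holes at x = 0, y = +72, +24, -24, -72 mm. Its +y end (panel, carry ledge, strip on top) is orange; the first hole, y = +72 mm, lies next to it. It may stand at any angle.
- blue_tube: Loose 50 ml tube with a blue cap, upright in a hole of the lime rack, neighbours 48 mm away. 118 mm tall; clear body 29 mm in diameter, tapering over the lowest 17 mm to a flat tip 10 mm across; cap 34 mm in diameter, 103 to 118 mm above the tip; 40 to 80 g. Origin: centre of the flat tip (6 mm above the bench when standing on a rack floor), z up the tube.
- red_tube: Loose 50 ml tube with a red cap, upright in a hole of the lime rack, neighbours 48 mm away. 118 mm tall; clear body 29 mm in diameter, tapering over the lowest 17 mm to a flat tip 10 mm across; cap 34 mm in diameter, 103 to 118 mm above the tip; 40 to 80 g. Origin: centre of the flat tip (6 mm above the bench when standing on a rack floor), z up the tube.
- yellow_tube: Loose 50 ml tube with a yellow cap, upright in a hole of the lime rack, neighbours 48 mm away. 118 mm tall; clear body 29 mm in diameter, tapering over the lowest 17 mm to a flat tip 10 mm across; cap 34 mm in diameter, 103 to 118 mm above the tip; 40 to 80 g. Origin: centre of the flat tip (6 mm above the bench when standing on a rack floor), z up the tube.
- purple_tube: Loose 50 ml tube with a purple cap, upright in a hole of the lime rack, neighbours 48 mm away. 118 mm tall; clear body 29 mm in diameter, tapering over the lowest 17 mm to a flat tip 10 mm across; cap 34 mm in diameter, 103 to 118 mm above the tip; 40 to 80 g. Origin: centre of the flat tip (6 mm above the bench when standing on a rack floor), z up the tube.
- blue_vial: Small loose glass vial, blue cap 23 mm across, 28 mm in diameter, 61 mm tall, 30 g: the sub-sample taken from the blue-capped tube, standing beside it in the lime rack's vial row (top 67 mm above the bench, well below the tube caps). It stays there. Origin: centre of its underside.
- red_vial: Small loose glass vial, red cap 23 mm across, 28 mm in diameter, 61 mm tall, 30 g: the sub-sample taken from the red-capped tube, standing beside it in the lime rack's vial row (top 67 mm above the bench, well below the tube caps). It stays there. Origin: centre of its underside.
- yellow_vial: Small loose glass vial, yellow cap 23 mm across, 28 mm in diameter, 61 mm tall, 30 g: the sub-sample taken from the yellow-capped tube, standing beside it in the lime rack's vial row (top 67 mm above the bench, well below the tube caps). It stays there. Origin: centre of its underside.
- purple_vial: Small loose glass vial, purple cap 23 mm across, 28 mm in diameter, 61 mm tall, 30 g: the sub-sample taken from the purple-capped tube, standing beside it in the lime rack's vial row (top 67 mm above the bench, well below the tube caps). It stays there. Origin: centre of its underside.

How it is judged (in metres and radians):
At the end, for the whole second after the job is handed in: Each tube stands in the white rack in the same hole, counted from the orange end, as it had in the lime rack: within 10 mm of the hole's centre, down on the floor (within 6 mm), within 8 degrees of upright, released, at rest. All four vials stand within 12 mm of their start (((y of blue_vial in the frame of lime_rack between 0.06 and 0.084 m and y of blue_tube in the frame of white_rack between 0.062 and 0.082 m) or (y of blue_vial in the frame of lime_rack between 0.012 and 0.036 m and y of blue_tube in the frame of white_rack between 0.014 and 0.034 m) or (y of blue_vial in the frame of lime_rack between -0.036 and -0.012 m and y of blue_tube in the frame of white_rack between -0.034 and -0.014 m) or (y of blue_vial in the frame of lime_rack between -0.084 and -0.06 m and y of blue_tube in the frame of white_rack between -0.082 and -0.062 m)) and x of blue_tube in the frame of white_rack between -0.01 and 0.01 m and z of each of blue_tube, red_tube, yellow_tube, purple_tube in the frame of white_rack below 0.012 m and angle between each of blue_tube, red_tube, yellow_tube, purple_tube's own z axis and vertical below 0.15 rad and linear speed of each of blue_tube, blue_vial, red_tube, red_vial, yellow_tube, yellow_vial, purple_tube, purple_vial below 0.02 m/s and distance of each of blue_vial, red_vial, yellow_vial, purple_vial from where it was at the start of the episode below 0.012 m and angle between each of blue_vial, red_vial, yellow_vial, purple_vial's own z axis and vertical below 0.2 rad and ((y of red_vial in the frame of lime_rack between 0.06 and 0.084 m and y of red_tube in the frame of white_rack between 0.062 and 0.082 m) or (y of red_vial in the frame of lime_rack between 0.012 and 0.036 m and y of red_tube in the frame of white_rack between 0.014 and 0.034 m) or (y of red_vial in the frame of lime_rack between -0.036 and -0.012 m and y of red_tube in the frame of white_rack between -0.034 and -0.014 m) or (y of red_vial in the frame of lime_rack between -0.084 and -0.06 m and y of red_tube in the frame of white_rack between -0.082 and -0.062 m)) and x of red_tube in the frame of white_rack between -0.01 and 0.01 m and ((y of yellow_vial in the frame of lime_rack between 0.06 and 0.084 m and y of yellow_tube in the frame of white_rack between 0.062 and 0.082 m) or (y of yellow_vial in the frame of lime_rack between 0.012 and 0.036 m and y of yellow_tube in the frame of white_rack between 0.014 and 0.034 m) or (y of yellow_vial in the frame of lime_rack between -0.036 and -0.012 m and y of yellow_tube in the frame of white_rack between -0.034 and -0.014 m) or (y of yellow_vial in the frame of lime_rack between -0.084 and -0.06 m and y of yellow_tube in the frame of white_rack between -0.082 and -0.062 m)) and x of yellow_tube in the frame of white_rack between -0.01 and 0.01 m and ((y of purple_vial in the frame of lime_rack between 0.06 and 0.084 m and y of purple_tube in the frame of white_rack between 0.062 and 0.082 m) or (y of purple_vial in the frame of lime_rack between 0.012 and 0.036 m and y of purple_tube in the frame of white_rack between 0.014 and 0.034 m) or (y of purple_vial in the frame of lime_rack between -0.036 and -0.012 m and y of purple_tube in the frame of white_rack between -0.034 and -0.014 m) or (y of purple_vial in the frame of lime_rack between -0.084 and -0.06 m and y of purple_tube in the frame of white_rack between -0.082 and -0.062 m)) and x of purple_tube in the frame of white_rack between -0.01 and 0.01 m); the robot touches nothing.
It fails at once if a tube is laid over or tipped by more than about 35 degrees (angle between any of blue_tube, red_tube, yellow_tube, purple_tube's own z axis and vertical above 0.6 rad).
It fails at once if a tube is dropped: it falls freely (faster than 0.7 m/s, not in the fingers) ((linear speed of blue_tube above 0.7 m/s and contact force between blue_tube and the fingers below 0.05 N) or (linear speed of red_tube above 0.7 m/s and contact force between red_tube and the fingers below 0.05 N) or (linear speed of yellow_tube above 0.7 m/s and contact force between yellow_tube and the fingers below 0.05 N) or (linear speed of purple_tube above 0.7 m/s and contact force between purple_tube and the fingers below 0.05 N)).
It fails at once if a vial is pulled out of its hole, knocked over or moved by more than 25 mm (distance of any of blue_vial, red_vial, yellow_vial, purple_vial from where it was at the start of the episode above 0.025 m).
It also fails if it takes over 115 s, if anything falls off the work surface, if the arm or the gripper's body presses on something with over 40 N, if the wrist force passes 120 N, or if a joint passes its speed limit or range.

### The arm

A 6-joint arm with a two-finger parallel gripper is mounted at the origin on the work surface. World frame = base frame: x ahead of the robot, y to its left, z up, the work surface at z = 0. Lengths are in mm, angles in rad, forces in N, time in s.
With the tool pointing down it reaches from about 300 to 1000 mm from the base axis. Payload 5.1 kg.
Tool frame: the origin (TCP) lies at the very end of the fingers, on their centre line; the grasp point (between the pads) lies 19 mm behind it (env.pinch_z is the distance from the TCP to the grasp point, in mm); z points along the fingers, y is the line along which they close (so a half turn about z gives the same grasp; the last joint's range is limited). The gripper opens to 95 mm and grips with 3 to 60 N. Pads are 20 mm wide; open, the fingers measure 119 mm over their backs; the gripper's body (75 mm by 180 mm) begins 59 mm behind the grasp point.
Start: joints at [1.176, 0.124, 1.65, -0, 1.367, -0.083], TCP at [199.423, 618.64, 214.656] pointing down, gripper open.
Joint ranges: [-2.61, 2.61], [-1.02, 2.33], [0.03, 2.71], [-1.35, 4.49], [0.32, 2.68], [-2.91, 2.91]. Speed limits (rad/s): [2.57, 2.57, 3.14, 3.14, 3.14, 3.14].

### API

Orientations are given as a unit quaternion [w, x, y, z].
In Python, from station import env gives the robot as it stands.
- The arm moves only by the shell command python3 -m handwheel 'ROWS' [OPENING] [FORCE]. ROWS is JSON, a list of rows, each an object of numbers: "dx", "dy", "dz": the shift along the tool's x, y, z in units of 60 mm (1.0 is 60 mm); "wx", "wy", "wz": the turn, a rotation vector about the tool's x, y, z in units of 10 degrees (1.0 is 10 degrees). A call has 1 to 20 rows; each row shifts and turns the commanded pose from where the row before left it, along the tool's axes as they then stand; what a row does not reach is not made up. A row lasts 1/8 s, in which the tool goes at most 62.5 mm and 10.7 degrees, less where a joint would pass 70% of its speed; a pose out of reach is approached as far as the arm can. A call is refused whole if a number of a shift passes 1 or a number of a turn 1, either way. A call with a gripper value outside its range is refused whole. OPENING is the finger opening in mm, from 0 to 95.1, set as the call begins (- or left out, the last holds). The fingers move at their own pace and stop on an object; FORCE is the grip in N (left out, the last holds). Time passes only in rows, so rows that do not move let the fingers close. It gives the time, the measured TCP pose, the force, the opening and the grip force at its end, in the units of the state.
- env.get_obs(): the state, without advancing time (a new reading comes with each control period).
- env.snapshot(name): name is "side" or "top" or "wrist"; returns a dict with "frame" (384x512x3 uint8, red, green, blue), "depth" (384x512 float32, mm along the optical axis (not along the pixel's ray), 0 where there is no reading), "intrinsics" (3x3 intrinsics, pixels), "cam_to_world" (4x4, takes a point from camera to world coordinates). Camera axes: x right, y up, looking along -z (the intrinsics and any distortion apply to the point x, -y, -z); pixel columns grow to the right and rows downward; lengths in mm; the calibration is good to about 2 mm. A picture is of the moment at which its call begins.
- env.sign_off(): hands the job in; it is judged then, once.
The state is a dict: "clock": time; "joint_pos": joint angles; "dq": joint speeds; "tau": joint torques, N m; "tool_pos": TCP position; "tcp_rot": TCP orientation; "force": force on the tool from outside, world axes, zero at the start; "torque": the same for the moment, N m; "opening": finger opening in mm; "grip_force": force on a finger pad.
Only numpy, scipy, OpenCV 4.12 (cv2) and the standard library are available. Lean on these libraries where they do the work, as an engineer would, in place of code of your own. Each camera call takes 0.05 s, during which the arm holds its last target. There are 200 camera calls.

## Working session

There is one attempt and no reset: what is moved stays moved. The work goes in short steps, Python scripts to look and compute and a shell command to move; the robot and the scene stay as the last step left them, time stands still between calls to the robot, and variables do not carry over. Pictures are saved under pics/ and viewed, at most 14 in all, crops included, and the job is handed in when it is done.

```bash
ls; mkdir -p pics
python3 - <<'E'
from station import env
import cv2,numpy as np
for n in("top","side"):
    s=env.snapshot(n);cv2.imwrite(f"pics/{n}0.png",s["frame"][...,::-1]);np.savez(f"{n}0.npz",**s)
    print(n,s["intrinsics"].round(1).tolist(),s["cam_to_world"].round(3).tolist())
o=env.get_obs();print(o["tcp_rot"],o["clock"],env.pinch_z)
E
```

```text
pics
top [[403.4, 0.0, 255.6], [0.0, 403.4, 195.1], [0.0, 0.0, 1.0]] [[0.016, 0.992, -0.122, 444.494], [-1.0, 0.015, -0.009, -15.479], [-0.007, 0.122, 0.993, 888.683], [0.0, 0.0, 0.0, 1.0]]
side [[476.3, 0.0, 260.7], [0.0, 476.3, 197.9], [0.0, 0.0, 1.0]] [[0.941, 0.254, -0.225, 296.965], [-0.339, 0.715, -0.612, -606.363], [0.006, 0.652, 0.759, 807.077], [0.0, 0.0, 0.0, 1.0]]
[-2.22543349e-04  1.55273606e-01  9.87871056e-01 -9.13334815e-04] 0.1 18.8
```

View pics/top0.png

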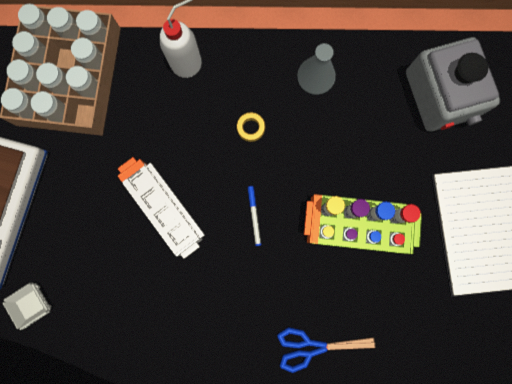

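View pics/side0.png

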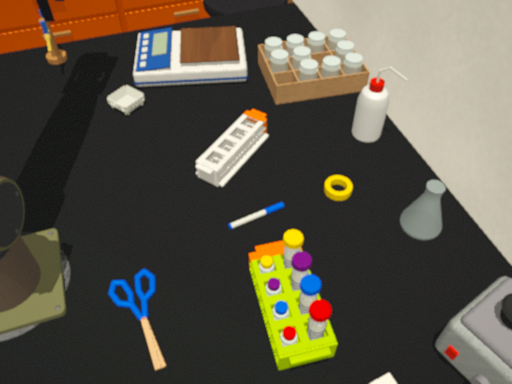

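The top view shows the lime rack around (365,223) with its orange end on the left at (312,220). From that end the tubes are yellow (335,206), purple (361,208), blue (386,211) and red (411,213). The white rack is around (165,207) with its orange end at the upper left (130,167).

```bash
cat > h.py <<'E'
import numpy as np,cv2
def cloud(s):
    d=s["depth"];K=s["intrinsics"];v,u=np.mgrid[:d.shape[0],:d.shape[1]]
    p=np.stack([(u-K[0,2])/K[0,0]*d,-(v-K[1,2])/K[1,1]*d,-d],-1)
    T=s["cam_to_world"];w=p@T[:3,:3].T+T[:3,3];w[d==0]=np.nan
    return w,cv2.cvtColor(s["frame"],cv2.COLOR_RGB2HSV).astype(int)
E
python3 - <<'E'
from h import *
for n in("top","side"):
    w,hsv=cloud(np.load(n+"0.npz"));H,S,V=np.moveaxis(hsv,-1,0);z=w[...,2];x=w[...,0];y=w[...,1]
    print(n,"bench z",np.nanmedian(z))
    L=(y<0) if 1 else 0
    caps=[]
    for c,(a,b) in dict(yellow=(22,33),purple=(135,160),blue=(100,125),red=(170,181)).items():
        hm=((H>=a)&(H<=b)|((c=="red")&(H<4)))&(S>110)
        for nm,lo,hi in(("tube",112,135),("vial",58,75)):
            m=hm&(z>lo)&(z<hi)&(y<-40)&(y>-420)&(x>300)&(x<600)
            if m.sum()<8: print(c,nm,"few",m.sum());continue
            q=w[m]; top=q[q[:,2]>np.median(q[:,2])-4]
            (cx,cy),r=cv2.minEnclosingCircle(top[:,:2].astype(np.float32))
            print(c,nm,m.sum(),top.mean(0).round(1),"circ",round(cx,1),round(cy,1),round(r,1))
    for nm,m in(("lime",(H>30)&(H<50)&(S>110)&(y<0)),("white",(S<50)&(V>110)&(y>100)&(y<420)&(x>250)&(x<620)),("orangeL",(H>4)&(H<20)&(S>150)&(y<0)&(x<600)),("orangeW",(H>4)&(H<20)&(S>150)&(y>50)&(y<420)&(x<620))):
        m=m&(z>42)&(z<60); q=w[m]
        if len(q)<10: print(nm,len(q));continue
        print(nm,len(q),q.mean(0).round(1),"zmed",np.median(q[:,2]).round(1),[np.round(t,1) for t in cv2.minAreaRect(q[:,:2].astype(np.float32))])
E
```

```text
top bench z -0.07499326640407844
yellow tube 272 [ 520.7 -161.9  123.5] circ 511.5 -229.5 87.6
yellow vial 94 [ 474.2 -155.9   66.6] circ 474.3 -156.2 11.1
purple tube 246 [ 517.4 -207.3  123.5] circ 517.0 -207.7 17.3
purple vial 79 [ 469.7 -203.3   66.6] circ 470.0 -203.4 10.4
blue tube 271 [ 512.3 -255.2  123.6] circ 512.2 -255.5 17.5
blue vial 96 [ 465.2 -251.1   66.4] circ 464.7 -251.3 11.3
red tube 260 [ 508.6 -302.3  123.6] circ 508.1 -302.5 17.2
red vial 93 [ 461.2 -297.9   66.9] circ 461.3 -298.2 11.0
lime 2178 [ 476.4 -249.1   50.2] zmed 50.1 [array([ 489.5, -245. ]), array([207.3, 100.1]), np.float64(84.8)]
white 1727 [502.3 183.6  49.8] zmed 49.8 [array([507.9, 188.1]), array([208.7,  58.6]), np.float64(38.4)]
orangeL 618 [ 499.9 -127.6   50.7] zmed 50.8 [array([ 507. , -208.8]), array([ 99.7, 205.7]), np.float64(5.5)]
orangeW 305 [599.9 261.1  50.5] zmed 50.7 [array([601.5, 261.2]), array([29.9, 58. ]), np.float64(34.2)]
side bench z 0.32984942031077935
yellow tube 309 [ 521.8 -161.3  124. ] circ 518.4 -215.2 72.3
yellow vial 136 [ 473.9 -165.2   66.5] circ 469.4 -217.1 73.6
purple tube 305 [ 517.8 -209.   123.7] circ 517.7 -207.5 17.2
purple vial 98 [ 469.8 -205.3   66.7] circ 469.8 -205.1 10.1
blue tube 351 [ 513.5 -256.2  123.7] circ 513.9 -254.6 18.1
blue vial 133 [ 465.7 -252.    66.9] circ 466.2 -251.2 11.2
red tube 373 [ 509.1 -304.3  123.8] circ 509.6 -302.9 17.2
red vial 120 [ 460.9 -300.6   66.7] circ 460.7 -300.1 10.0
lime 3026 [ 478.1 -267.    50.6] zmed 50.7 [array([ 490.9, -243.5]), array([209. , 100.7]), np.float64(84.8)]
white 1143 [500.4 181.6  50.4] zmed 50.6 [array([508.4, 189.4]), array([209.6,  61.4]), np.float64(38.5)]
orangeL 406 [ 488.8 -124.2   51.5] zmed 51.6 [array([ 501.1, -124.3]), array([31.3, 99.4]), np.float64(85.1)]
orangeW 154 [600.4 261.8  51.6] zmed 51.8 [array([600. , 261.2]), array([32.6, 60. ]), np.float64(30.6)]
```

The cap tops measure z 123.5–124 (expected 124), the spacing is 47.5 mm, and both cameras agree to about 1.5 mm. Next I check the white hole centres and write a "how far to go" helper.

```bash
cat >> h.py <<'E'
from scipy.spatial.transform import Rotation as Ro
def go(env,x,y,z,yaw):
    """rotation first (tool y at world angle yaw deg, tool down), then shift, in handwheel units"""
    o=env.get_obs();q=o["tcp_rot"];R=Ro.from_quat([*q[1:],q[0]])
    a=np.radians(yaw);Y=np.array([np.cos(a),np.sin(a),0]);Z=np.array([0,0,-1.]);G=np.c_[np.cross(Y,Z),Y,Z]
    w=np.degrees((R.inv()*Ro.from_matrix(G)).as_rotvec())/10
    p=np.array(o["tool_pos"]);d=G.T@(np.array([x,y,z])-p)/60
    print("clock",round(o["clock"],2),"tcp",p.round(1),"turn",w.round(3),"shift",d.round(3),"open",round(o["opening"],1),"grip",round(o["grip_force"],1),"F",np.round(o["force"],1))
E
python3 - <<'E'
from h import *
from station import env
pts=[]
for n in("top","side"):
    w,hsv=cloud(np.load(n+"0.npz"));z=w[...,2];x=w[...,0];y=w[...,1]
    m=(z>44)&(z<57)&(x>380)&(x<660)&(y>80)&(y<310)
    q=w[m][:,:2].astype(np.float32)
    r=cv2.minAreaRect(q);print(n,np.round(r[0],1),np.round(r[1],1),round(r[2],2))
    a=np.radians(38.4);u=np.array([np.cos(a),np.sin(a)]);v=np.array([u[1],-u[0]]);c=np.array([519.6,197.8])
    Y=(q-c)@u;X=(q-c)@v
    print("X range",X.min().round(1),X.max().round(1),"Y",Y.min().round(1),Y.max().round(1))
    h,_=np.histogram(Y[abs(X)<8],np.arange(-126,127,4));print("occ",dict(zip(range(-124,125,4),h.tolist())))
go(env,521.3,-160.5,200,-5.2)
E
```

```text
top [519.3 197.2] [237.9  58.6] 38.36
X range -29.0 29.6 Y -119.5 118.4
occ {-124: 0, -120: 6, -116: 15, -112: 16, -108: 14, -104: 16, -100: 14, -96: 15, -92: 14, -88: 2, -84: 0, -80: 0, -76: 0, -72: 0, -68: 0, -64: 0, -60: 0, -56: 9, -52: 15, -48: 14, -44: 14, -40: 3, -36: 0, -32: 0, -28: 0, -24: 0, -20: 0, -16: 0, -12: 0, -8: 10, -4: 15, 0: 12, 4: 16, 8: 1, 12: 0, 16: 0, 20: 0, 24: 0, 28: 0, 32: 0, 36: 0, 40: 9, 44: 16, 48: 15, 52: 13, 56: 3, 60: 0, 64: 0, 68: 0, 72: 0, 76: 0, 80: 0, 84: 0, 88: 12, 92: 14, 96: 14, 100: 16, 104: 12, 108: 15, 112: 14, 116: 13, 120: 1, 124: 0}
side [520.2 198.8] [239.8  61.4] 38.46
X range -31.1 30.4 Y -118.8 121.0
occ {-124: 0, -120: 2, -116: 14, -112: 8, -108: 11, -104: 8, -100: 6, -96: 10, -92: 10, -88: 6, -84: 0, -80: 0, -76: 0, -72: 0, -68: 0, -64: 0, -60: 0, -56: 5, -52: 11, -48: 8, -44: 7, -40: 8, -36: 0, -32: 0, -28: 0, -24: 0, -20: 0, -16: 0, -12: 0, -8: 4, -4: 12, 0: 4, 4: 7, 8: 6, 12: 0, 16: 0, 20: 0, 24: 0, 28: 0, 32: 0, 36: 0, 40: 4, 44: 8, 48: 12, 52: 5, 56: 5, 60: 0, 64: 0, 68: 0, 72: 0, 76: 0, 80: 0, 84: 0, 88: 3, 92: 10, 96: 10, 100: 3, 104: 10, 108: 8, 112: 6, 116: 7, 120: 0, 124: 0}
clock 0.1 tcp [199.2 618.1 213.5] turn [-1.000e-02  6.000e-03  7.733e+00] shift [-12.437   6.522   0.225] open 95.5 grip 0.0 F [-0.8  0.   0.5]
```

White rack: centre (519.5, 197.9), angle 38.4°, and the holes sit where the model says. Turning, then going over the yellow tube.

```bash
python3 -m handwheel '[{"wz":0.97},{"wz":0.97},{"wz":0.97},{"wz":0.97},{"wz":0.97},{"wz":0.97},{"wz":0.97},{"wz":0.94},{"dx":-0.6,"dy":0.3},{"dx":-0.6,"dy":0.3},{"dx":-0.6,"dy":0.3},{"dx":-0.6,"dy":0.3},{"dx":-0.6,"dy":0.3},{"dx":-0.6,"dy":0.3},{"dx":-0.6,"dy":0.3},{"dx":-0.6,"dy":0.3},{"dx":-0.6,"dy":0.3},{"dx":-0.6,"dy":0.3},{"dx":-0.6,"dy":0.3},{"dx":-0.6,"dy":0.3}]' 60 20
python3 -m handwheel '[{"dx":-0.6,"dy":0.3},{"dx":-0.6,"dy":0.3},{"dx":-0.6,"dy":0.3},{"dx":-0.6,"dy":0.3},{"dx":-0.6,"dy":0.3},{"dx":-0.6,"dy":0.3},{"dx":-0.6,"dy":0.3},{},{}]'
python3 -c "
from h import *
from station import env
go(env,521.3,-160.5,200,-5.2)"
```

```text
clock 0.1 tcp [199.2 618.1 213.5] turn [-1.000e-02  6.000e-03  7.733e+00] shift [-12.437   6.522   0.225] open 95.5 grip 0.0 F [-0.8  0.   0.5]invalid input at $[0]: expected keys dx, dy, dz, wx, wy, wz
invalid input at $[0]: expected keys dx, dy, dz, wx, wy, wz
```

```bash
python3 -m handwheel '[{"dx":0,"dy":0,"dz":0,"wx":0,"wy":0,"wz":0.97},{"dx":0,"dy":0,"dz":0,"wx":0,"wy":0,"wz":0.97},{"dx":0,"dy":0,"dz":0,"wx":0,"wy":0,"wz":0.97},{"dx":0,"dy":0,"dz":0,"wx":0,"wy":0,"wz":0.97},{"dx":0,"dy":0,"dz":0,"wx":0,"wy":0,"wz":0.97},{"dx":0,"dy":0,"dz":0,"wx":0,"wy":0,"wz":0.97},{"dx":0,"dy":0,"dz":0,"wx":0,"wy":0,"wz":0.97},{"dx":0,"dy":0,"dz":0,"wx":0,"wy":0,"wz":0.94}]' 60 20
python3 -m handwheel '[{"dx":-0.7,"dy":0.36,"dz":0,"wx":0,"wy":0,"wz":0},{"dx":-0.7,"dy":0.36,"dz":0,"wx":0,"wy":0,"wz":0},{"dx":-0.7,"dy":0.36,"dz":0,"wx":0,"wy":0,"wz":0},{"dx":-0.7,"dy":0.36,"dz":0,"wx":0,"wy":0,"wz":0},{"dx":-0.7,"dy":0.36,"dz":0,"wx":0,"wy":0,"wz":0},{"dx":-0.7,"dy":0.36,"dz":0,"wx":0,"wy":0,"wz":0},{"dx":-0.7,"dy":0.36,"dz":0,"wx":0,"wy":0,"wz":0},{"dx":-0.7,"dy":0.36,"dz":0,"wx":0,"wy":0,"wz":0},{"dx":-0.7,"dy":0.36,"dz":0,"wx":0,"wy":0,"wz":0},{"dx":-0.7,"dy":0.36,"dz":0,"wx":0,"wy":0,"wz":0},{"dx":-0.7,"dy":0.36,"dz":0,"wx":0,"wy":0,"wz":0},{"dx":-0.7,"dy":0.36,"dz":0,"wx":0,"wy":0,"wz":0},{"dx":-0.7,"dy":0.36,"dz":0,"wx":0,"wy":0,"wz":0},{"dx":-0.7,"dy":0.36,"dz":0,"wx":0,"wy":0,"wz":0},{"dx":-0.7,"dy":0.36,"dz":0,"wx":0,"wy":0,"wz":0},{"dx":-0.7,"dy":0.36,"dz":0,"wx":0,"wy":0,"wz":0},{"dx":-0.7,"dy":0.36,"dz":0,"wx":0,"wy":0,"wz":0},{"dx":0,"dy":0,"dz":0,"wx":0,"wy":0,"wz":0},{"dx":0,"dy":0,"dz":0,"wx":0,"wy":0,"wz":0}]'
python3 -c "
from h import *
from station import env
go(env,521.3,-160.5,200,-5.2)"
```

```text
clock: 1.1
tool_pos: [199.3, 618.3, 213.9]
tcp_rot: [0.0, 0.74, 0.673, -0.001]
force: [0.3, 0.5, -0.3]
opening: 60.1
grip_force: 0.0
clock: 3.48
tool_pos: [500.4, -125.0, 214.1]
tcp_rot: [-0.001, 0.738, 0.674, -0.0]
force: [0.3, -0.1, -0.8]
opening: 59.9
grip_force: 0.0
clock 3.48 tcp [ 500.4 -125.   214.1] turn [-0.008 -0.004  0.002] shift [-0.557  0.401  0.234] open 59.9 grip 0.0 F [ 0.3 -0.1 -0.8]
```

```bash
python3 -m handwheel '[{"dx":-0.28,"dy":0.2,"dz":0,"wx":0,"wy":0,"wz":0},{"dx":-0.28,"dy":0.2,"dz":0,"wx":0,"wy":0,"wz":0},{"dx":0,"dy":0,"dz":0.4,"wx":0,"wy":0,"wz":0},{"dx":0,"dy":0,"dz":0.4,"wx":0,"wy":0,"wz":0},{"dx":0,"dy":0,"dz":0.4,"wx":0,"wy":0,"wz":0},{"dx":0,"dy":0,"dz":0.4,"wx":0,"wy":0,"wz":0},{"dx":0,"dy":0,"dz":0.2,"wx":0,"wy":0,"wz":0},{"dx":0,"dy":0,"dz":0.15,"wx":0,"wy":0,"wz":0},{"dx":0,"dy":0,"dz":0,"wx":0,"wy":0,"wz":0},{"dx":0,"dy":0,"dz":0,"wx":0,"wy":0,"wz":0}]' 60 20
python3 -m handwheel '[{"dx":0,"dy":0,"dz":0,"wx":0,"wy":0,"wz":0},{"dx":0,"dy":0,"dz":0,"wx":0,"wy":0,"wz":0},{"dx":0,"dy":0,"dz":0,"wx":0,"wy":0,"wz":0},{"dx":0,"dy":0,"dz":0,"wx":0,"wy":0,"wz":0},{"dx":0,"dy":0,"dz":0,"wx":0,"wy":0,"wz":0}]' 10 20
python3 - <<'E'
from h import *
from station import env
go(env,521.3,-160.5,97,-5.2)
for n in("side","wrist"): cv2.imwrite(f"pics/{n}1.png",env.snapshot(n)["frame"][...,::-1])
a=cv2.imread("pics/side1.png")[200:384,200:400];b=cv2.imread("pics/wrist1.png")
cv2.imwrite("pics/c1.png",np.hstack([cv2.resize(a,(400,368)),cv2.resize(b,(400,368))]))
E
```

```text
clock: 4.72
tool_pos: [522.4, -161.4, 98.6]
tcp_rot: [0.001, 0.738, 0.675, 0.0]
force: [-0.6, -0.5, 0.4]
opening: 59.9
grip_force: 0.0
clock: 5.35
tool_pos: [521.8, -161.2, 97.8]
tcp_rot: [0.0, 0.738, 0.675, 0.0]
force: [0.7, -0.1, 0.0]
opening: 32.6
grip_force: 20.0
clock 5.35 tcp [ 521.8 -161.2   97.8] turn [0.001 0.001 0.004] shift [ 0.01  -0.01   0.014] open 32.6 grip 20.0 F [ 0.7 -0.1  0. ]
```

View pics/c1.png

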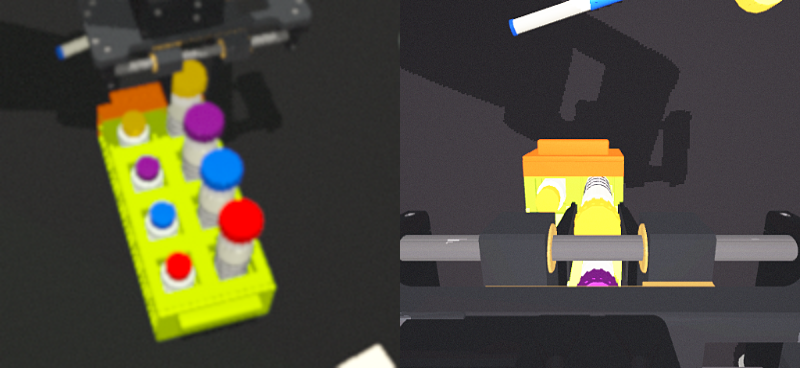

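Both frames show the pads on the yellow cap (crop left (190,78), wrist right (598,220)), with neighbours and vials clear. The grip reads 20 N at 32.6 mm. Lifting 130 mm.

```bash
python3 -m handwheel '[{"dx":0,"dy":0,"dz":-0.1,"wx":0,"wy":0,"wz":0},{"dx":0,"dy":0,"dz":-0.2,"wx":0,"wy":0,"wz":0},{"dx":0,"dy":0,"dz":-0.3,"wx":0,"wy":0,"wz":0},{"dx":0,"dy":0,"dz":-0.4,"wx":0,"wy":0,"wz":0},{"dx":0,"dy":0,"dz":-0.4,"wx":0,"wy":0,"wz":0},{"dx":0,"dy":0,"dz":-0.4,"wx":0,"wy":0,"wz":0},{"dx":0,"dy":0,"dz":-0.4,"wx":0,"wy":0,"wz":0},{"dx":0,"dy":0,"dz":0,"wx":0,"wy":0,"wz":0},{"dx":0,"dy":0,"dz":0,"wx":0,"wy":0,"wz":0.93},{"dx":0,"dy":0,"dz":0,"wx":0,"wy":0,"wz":0.93},{"dx":0,"dy":0,"dz":0,"wx":0,"wy":0,"wz":0.93},{"dx":0,"dy":0,"dz":0,"wx":0,"wy":0,"wz":0.93},{"dx":0,"dy":0,"dz":0,"wx":0,"wy":0,"wz":0.92}]' 10 25
python3 -c "
from h import *
from station import env
go(env,575.9,242.6,230,-51.6)"
```

```text
clock: 7.08
tool_pos: [521.2, -160.9, 228.6]
tcp_rot: [-0.001, 0.945, 0.327, -0.001]
force: [0.1, 0.6, -1.1]
opening: 32.0
grip_force: 25.0
clock 7.08 tcp [ 521.2 -160.9  228.6] turn [-0.008  0.005 -0.027] shift [ 4.892 -4.704 -0.023] open 32.0 grip 25.0 F [ 0.1  0.6 -1.1]
```

```bash
python3 -m handwheel '[{"dx":0.2,"dy":-0.2,"dz":0,"wx":0,"wy":0,"wz":0},{"dx":0.4,"dy":-0.4,"dz":0,"wx":0,"wy":0,"wz":0},{"dx":0.5,"dy":-0.5,"dz":0,"wx":0,"wy":0,"wz":0},{"dx":0.5,"dy":-0.5,"dz":0,"wx":0,"wy":0,"wz":0},{"dx":0.5,"dy":-0.5,"dz":0,"wx":0,"wy":0,"wz":0},{"dx":0.5,"dy":-0.5,"dz":0,"wx":0,"wy":0,"wz":0},{"dx":0.5,"dy":-0.5,"dz":0,"wx":0,"wy":0,"wz":0},{"dx":0.5,"dy":-0.5,"dz":0,"wx":0,"wy":0,"wz":0},{"dx":0.5,"dy":-0.5,"dz":0,"wx":0,"wy":0,"wz":0},{"dx":0.4,"dy":-0.3,"dz":0,"wx":0,"wy":0,"wz":0},{"dx":0.3,"dy":-0.2,"dz":0,"wx":0,"wy":0,"wz":0},{"dx":0.1,"dy":-0.1,"dz":0,"wx":0,"wy":0,"wz":0},{"dx":0,"dy":0,"dz":0,"wx":0,"wy":0,"wz":0},{"dx":0,"dy":0,"dz":0,"wx":0,"wy":0,"wz":0}]'
python3 - <<'E'
from h import *
from station import env
go(env,575.9,242.6,97.5,-51.6)
s=env.snapshot("side");w,hsv=cloud(s)
cv2.imwrite("pics/c2.png",cv2.resize(s["frame"][0:230,150:400,::-1],(750,690))[:600])
E
```

```text
clock: 8.82
tool_pos: [576.7, 241.7, 229.6]
tcp_rot: [0.0, 0.944, 0.329, -0.0]
force: [0.1, 0.1, -0.9]
opening: 32.1
grip_force: 25.0
clock 8.82 tcp [576.7 241.7 229.6] turn [0.001 0.002 0.   ] shift [-1.000e-03 -2.000e-02  2.202e+00] open 32.1 grip 25.0 F [ 0.1  0.1 -0.9]
```

View pics/c2.png

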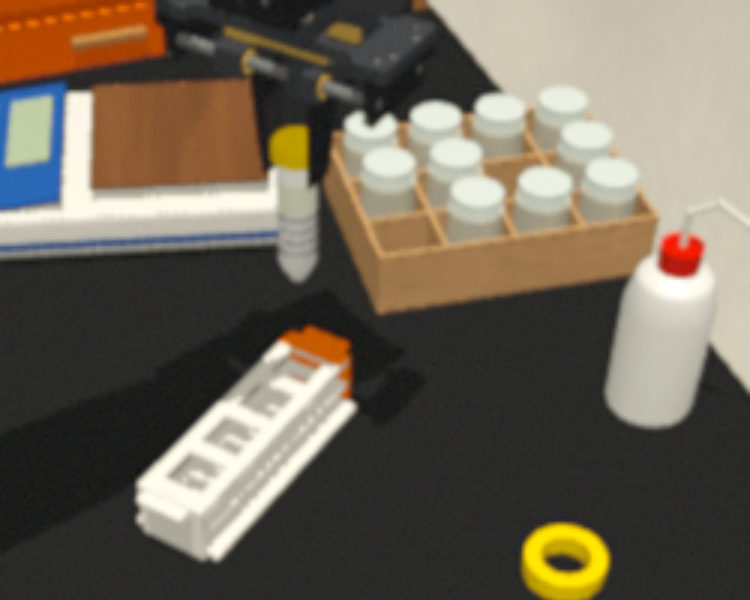

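The yellow tube hangs upright at crop (297,210), above the hole next to the orange end. Lowering slowly and watching the force.

```bash
python3 -m handwheel '[{"dx":0,"dy":-0.02,"dz":0.2,"wx":0,"wy":0,"wz":0},{"dx":0,"dy":0,"dz":0.4,"wx":0,"wy":0,"wz":0},{"dx":0,"dy":0,"dz":0.4,"wx":0,"wy":0,"wz":0},{"dx":0,"dy":0,"dz":0.2,"wx":0,"wy":0,"wz":0},{"dx":0,"dy":0,"dz":0.1,"wx":0,"wy":0,"wz":0},{"dx":0,"dy":0,"dz":0.1,"wx":0,"wy":0,"wz":0},{"dx":0,"dy":0,"dz":0.1,"wx":0,"wy":0,"wz":0},{"dx":0,"dy":0,"dz":0,"wx":0,"wy":0,"wz":0}]'
python3 -m handwheel '[{"dx":0,"dy":0,"dz":0.1,"wx":0,"wy":0,"wz":0},{"dx":0,"dy":0,"dz":0.1,"wx":0,"wy":0,"wz":0},{"dx":0,"dy":0,"dz":0.1,"wx":0,"wy":0,"wz":0},{"dx":0,"dy":0,"dz":0.1,"wx":0,"wy":0,"wz":0},{"dx":0,"dy":0,"dz":0.1,"wx":0,"wy":0,"wz":0},{"dx":0,"dy":0,"dz":0.1,"wx":0,"wy":0,"wz":0},{"dx":0,"dy":0,"dz":0,"wx":0,"wy":0,"wz":0},{"dx":0,"dy":0,"dz":0,"wx":0,"wy":0,"wz":0}]'
```

```text
clock: 9.88
tool_pos: [575.8, 243.4, 139.4]
tcp_rot: [0.0, 0.944, 0.329, -0.0]
force: [0.3, -0.1, -0.7]
opening: 32.2
grip_force: 25.0
clock: 10.88
tool_pos: [576.1, 243.5, 103.8]
tcp_rot: [0.0, 0.944, 0.329, 0.0]
force: [-0.3, 0.3, -0.4]
opening: 32.5
grip_force: 25.0
```

```bash
python3 -m handwheel '[{"dx":0,"dy":0,"dz":0.04,"wx":0,"wy":0,"wz":0},{"dx":0,"dy":0,"dz":0.04,"wx":0,"wy":0,"wz":0},{"dx":0,"dy":0,"dz":0.02,"wx":0,"wy":0,"wz":0},{"dx":0,"dy":0,"dz":0,"wx":0,"wy":0,"wz":0},{"dx":0,"dy":0,"dz":0,"wx":0,"wy":0,"wz":0}]'
```

```text
clock: 11.5
tool_pos: [576.1, 243.5, 97.9]
tcp_rot: [-0.0, 0.944, 0.329, 0.0]
force: [-0.5, 0.5, 0.1]
opening: 32.4
grip_force: 25.0
```

```bash
python3 -m handwheel '[{"dx":0,"dy":0,"dz":0,"wx":0,"wy":0,"wz":0},{"dx":0,"dy":0,"dz":0,"wx":0,"wy":0,"wz":0},{"dx":0,"dy":0,"dz":0,"wx":0,"wy":0,"wz":0},{"dx":0,"dy":0,"dz":-0.2,"wx":0,"wy":0,"wz":0},{"dx":0,"dy":0,"dz":-0.4,"wx":0,"wy":0,"wz":0},{"dx":0,"dy":0,"dz":-0.4,"wx":0,"wy":0,"wz":0},{"dx":0,"dy":0,"dz":-0.4,"wx":0,"wy":0,"wz":0},{"dx":0,"dy":0,"dz":-0.4,"wx":0,"wy":0,"wz":0},{"dx":0,"dy":0,"dz":-0.2,"wx":0,"wy":0,"wz":0},{"dx":0,"dy":0,"dz":0,"wx":0,"wy":0,"wz":-0.92},{"dx":0,"dy":0,"dz":0,"wx":0,"wy":0,"wz":-0.93},{"dx":0,"dy":0,"dz":0,"wx":0,"wy":0,"wz":-0.93},{"dx":0,"dy":0,"dz":0,"wx":0,"wy":0,"wz":-0.93},{"dx":0,"dy":0,"dz":0,"wx":0,"wy":0,"wz":-0.93}]' 60
python3 - <<'E'
from h import *
from station import env
go(env,517.1,-207.5,218,-5.2)
w,hsv=cloud(env.snapshot("side"));H,S,V=np.moveaxis(hsv,-1,0)
m=(H>=22)&(H<=33)&(S>110)&(w[...,2]>112)&(w[...,2]<135)&(w[...,1]>200)&(w[...,1]<290)&(w[...,0]<620)
q=w[m];q=q[q[:,2]>np.median(q[:,2])-4];print(len(q),q.mean(0).round(1),cv2.minEnclosingCircle(q[:,:2].astype(np.float32)))
E
```

```text
clock: 13.25
tool_pos: [575.8, 243.4, 217.4]
tcp_rot: [-0.0, 0.736, 0.677, -0.0]
force: [-0.5, 0.5, -0.3]
opening: 59.9
grip_force: 0.0
clock 13.25 tcp [575.8 243.4 217.4] turn [-0.003  0.001  0.034] shift [-7.573 -0.293 -0.01 ] open 59.9 grip 0.0 F [-0.5  0.5 -0.3]
124 [576.4 243.2 123.9] ((577.5863037109375, 245.4470977783203), 18.46332359313965)
```

Yellow stands in its hole: cap top z 123.9, about 1 mm off centre. Next, purple.

```bash
python3 -m handwheel '[{"dx":0,"dy":0,"dz":0,"wx":0,"wy":0,"wz":0.03},{"dx":-0.2,"dy":0,"dz":0,"wx":0,"wy":0,"wz":0},{"dx":-0.4,"dy":-0.02,"dz":0,"wx":0,"wy":0,"wz":0},{"dx":-0.6,"dy":-0.03,"dz":0,"wx":0,"wy":0,"wz":0},{"dx":-0.6,"dy":-0.03,"dz":0,"wx":0,"wy":0,"wz":0},{"dx":-0.6,"dy":-0.03,"dz":0,"wx":0,"wy":0,"wz":0},{"dx":-0.6,"dy":-0.03,"dz":0,"wx":0,"wy":0,"wz":0},{"dx":-0.6,"dy":-0.03,"dz":0,"wx":0,"wy":0,"wz":0},{"dx":-0.6,"dy":-0.03,"dz":0,"wx":0,"wy":0,"wz":0},{"dx":-0.6,"dy":-0.03,"dz":0,"wx":0,"wy":0,"wz":0},{"dx":-0.6,"dy":-0.03,"dz":0,"wx":0,"wy":0,"wz":0},{"dx":-0.6,"dy":-0.03,"dz":0,"wx":0,"wy":0,"wz":0},{"dx":-0.6,"dy":-0.03,"dz":0,"wx":0,"wy":0,"wz":0},{"dx":-0.6,"dy":0,"dz":0,"wx":0,"wy":0,"wz":0},{"dx":-0.27,"dy":0,"dz":0,"wx":0,"wy":0,"wz":0},{"dx":-0.1,"dy":0,"dz":0,"wx":0,"wy":0,"wz":0},{"dx":0,"dy":0,"dz":0,"wx":0,"wy":0,"wz":0},{"dx":0,"dy":0,"dz":0,"wx":0,"wy":0,"wz":0}]' 60
python3 -c "
from h import *
from station import env
go(env,517.1,-207.5,97.5,-5.2)"
```

```text
clock: 15.55
tool_pos: [513.7, -206.0, 217.7]
tcp_rot: [-0.0, 0.74, 0.673, 0.0]
force: [-0.0, -0.3, -0.3]
opening: 60.0
grip_force: 0.0
clock 15.55 tcp [ 513.7 -206.   217.7] turn [-0.    -0.001 -0.02 ] shift [-0.02   0.058  2.003] open 60.0 grip 0.0 F [-0.  -0.3 -0.3]
```

```bash
python3 -m handwheel '[{"dx":-0.02,"dy":0.06,"dz":0.2,"wx":0,"wy":0,"wz":-0.02},{"dx":0,"dy":0,"dz":0.5,"wx":0,"wy":0,"wz":0},{"dx":0,"dy":0,"dz":0.5,"wx":0,"wy":0,"wz":0},{"dx":0,"dy":0,"dz":0.4,"wx":0,"wy":0,"wz":0},{"dx":0,"dy":0,"dz":0.3,"wx":0,"wy":0,"wz":0},{"dx":0,"dy":0,"dz":0.1,"wx":0,"wy":0,"wz":0},{"dx":0,"dy":0,"dz":0,"wx":0,"wy":0,"wz":0},{"dx":0,"dy":0,"dz":0,"wx":0,"wy":0,"wz":0}]' 60
python3 -m handwheel '[{"dx":0,"dy":0,"dz":0,"wx":0,"wy":0,"wz":0},{"dx":0,"dy":0,"dz":0,"wx":0,"wy":0,"wz":0},{"dx":0,"dy":0,"dz":0,"wx":0,"wy":0,"wz":0},{"dx":0,"dy":0,"dz":0,"wx":0,"wy":0,"wz":0},{"dx":0,"dy":0,"dz":0,"wx":0,"wy":0,"wz":0}]' 10 25
```

```text
clock: 16.55
tool_pos: [517.9, -208.8, 98.9]
tcp_rot: [0.001, 0.739, 0.674, 0.0]
force: [0.1, -0.4, 1.0]
opening: 59.9
grip_force: 0.0
clock: 17.18
tool_pos: [517.2, -208.5, 97.9]
tcp_rot: [0.0, 0.739, 0.674, 0.0]
force: [0.2, 0.5, 1.4]
opening: 32.0
grip_force: 25.0
```

```bash
python3 -m handwheel '[{"dx":0,"dy":0,"dz":-0.1,"wx":0,"wy":0,"wz":0},{"dx":0,"dy":0,"dz":-0.2,"wx":0,"wy":0,"wz":0},{"dx":0,"dy":0,"dz":-0.3,"wx":0,"wy":0,"wz":0},{"dx":0,"dy":0,"dz":-0.4,"wx":0,"wy":0,"wz":0},{"dx":0,"dy":0,"dz":-0.4,"wx":0,"wy":0,"wz":0},{"dx":0,"dy":0,"dz":-0.4,"wx":0,"wy":0,"wz":0},{"dx":0,"dy":0,"dz":-0.4,"wx":0,"wy":0,"wz":0},{"dx":0,"dy":0,"dz":0,"wx":0,"wy":0,"wz":0},{"dx":0,"dy":0,"dz":0,"wx":0,"wy":0,"wz":0.93},{"dx":0,"dy":0,"dz":0,"wx":0,"wy":0,"wz":0.93},{"dx":0,"dy":0,"dz":0,"wx":0,"wy":0,"wz":0.93},{"dx":0,"dy":0,"dz":0,"wx":0,"wy":0,"wz":0.93},{"dx":0,"dy":0,"dz":0,"wx":0,"wy":0,"wz":0.92}]' 10 25
python3 -c "
from h import *
from station import env
go(env,538.3,212.8,230,-51.6)"
```

```text
clock: 18.8
tool_pos: [516.6, -208.1, 228.6]
tcp_rot: [-0.001, 0.945, 0.326, -0.001]
force: [-0.1, 0.8, -0.8]
opening: 32.4
grip_force: 25.0
clock 18.8 tcp [ 516.6 -208.1  228.6] turn [-0.008  0.004 -0.037] shift [ 4.641 -5.273 -0.023] open 32.4 grip 25.0 F [-0.1  0.8 -0.8]
```

```bash
python3 -m handwheel '[{"dx":0.2,"dy":-0.2,"dz":0,"wx":0,"wy":0,"wz":0},{"dx":0.4,"dy":-0.4,"dz":0,"wx":0,"wy":0,"wz":0},{"dx":0.5,"dy":-0.55,"dz":0,"wx":0,"wy":0,"wz":0},{"dx":0.5,"dy":-0.55,"dz":0,"wx":0,"wy":0,"wz":0},{"dx":0.5,"dy":-0.55,"dz":0,"wx":0,"wy":0,"wz":0},{"dx":0.5,"dy":-0.55,"dz":0,"wx":0,"wy":0,"wz":0},{"dx":0.5,"dy":-0.55,"dz":0,"wx":0,"wy":0,"wz":0},{"dx":0.5,"dy":-0.55,"dz":0,"wx":0,"wy":0,"wz":0},{"dx":0.4,"dy":-0.55,"dz":0,"wx":0,"wy":0,"wz":0},{"dx":0.3,"dy":-0.4,"dz":0,"wx":0,"wy":0,"wz":0},{"dx":0.24,"dy":-0.3,"dz":0,"wx":0,"wy":0,"wz":0},{"dx":0.1,"dy":-0.12,"dz":0,"wx":0,"wy":0,"wz":0},{"dx":0,"dy":0,"dz":0,"wx":0,"wy":0,"wz":0},{"dx":0,"dy":0,"dz":0,"wx":0,"wy":0,"wz":0}]'
python3 - <<'E'
from h import *
from station import env
go(env,538.3,212.8,97.5,-51.6)
E
```

```text
clock: 20.55
tool_pos: [539.2, 211.7, 229.5]
tcp_rot: [0.0, 0.945, 0.328, -0.0]
force: [1.1, 1.1, -1.2]
opening: 32.4
grip_force: 25.0
clock 20.55 tcp [539.2 211.7 229.5] turn [ 0.001  0.002 -0.007] shift [-1.0e-03 -2.4e-02  2.2e+00] open 32.4 grip 25.0 F [ 1.1  1.1 -1.2]
```

```bash
python3 -m handwheel '[{"dx":0,"dy":-0.01,"dz":0.2,"wx":0,"wy":0,"wz":0},{"dx":0,"dy":0,"dz":0.4,"wx":0,"wy":0,"wz":0},{"dx":0,"dy":0,"dz":0.4,"wx":0,"wy":0,"wz":0},{"dx":0,"dy":0,"dz":0.2,"wx":0,"wy":0,"wz":0},{"dx":0,"dy":0,"dz":0.1,"wx":0,"wy":0,"wz":0},{"dx":0,"dy":0,"dz":0.1,"wx":0,"wy":0,"wz":0},{"dx":0,"dy":0,"dz":0.1,"wx":0,"wy":0,"wz":0},{"dx":0,"dy":0,"dz":0,"wx":0,"wy":0,"wz":0}]'
python3 -m handwheel '[{"dx":0,"dy":0,"dz":0.1,"wx":0,"wy":0,"wz":0},{"dx":0,"dy":0,"dz":0.1,"wx":0,"wy":0,"wz":0},{"dx":0,"dy":0,"dz":0.1,"wx":0,"wy":0,"wz":0},{"dx":0,"dy":0,"dz":0.1,"wx":0,"wy":0,"wz":0},{"dx":0,"dy":0,"dz":0.1,"wx":0,"wy":0,"wz":0},{"dx":0,"dy":0,"dz":0.1,"wx":0,"wy":0,"wz":0},{"dx":0,"dy":0,"dz":0.04,"wx":0,"wy":0,"wz":0},{"dx":0,"dy":0,"dz":0.04,"wx":0,"wy":0,"wz":0},{"dx":0,"dy":0,"dz":0,"wx":0,"wy":0,"wz":0},{"dx":0,"dy":0,"dz":0,"wx":0,"wy":0,"wz":0}]'
```

```text
clock: 21.55
tool_pos: [538.8, 212.7, 139.4]
tcp_rot: [-0.0, 0.945, 0.328, -0.0]
force: [-0.3, -0.0, 0.0]
opening: 32.5
grip_force: 25.0
clock: 22.8
tool_pos: [539.1, 212.8, 99.1]
tcp_rot: [0.0, 0.945, 0.328, 0.0]
force: [0.6, 0.1, -0.3]
opening: 32.3
grip_force: 25.0
```

```bash
python3 -m handwheel '[{"dx":0,"dy":0,"dz":0.02,"wx":0,"wy":0,"wz":0},{"dx":0,"dy":0,"dz":0,"wx":0,"wy":0,"wz":0}]'
python3 -m handwheel '[{"dx":0,"dy":0,"dz":0,"wx":0,"wy":0,"wz":0},{"dx":0,"dy":0,"dz":0,"wx":0,"wy":0,"wz":0},{"dx":0,"dy":0,"dz":0,"wx":0,"wy":0,"wz":0},{"dx":0,"dy":0,"dz":-0.2,"wx":0,"wy":0,"wz":0},{"dx":0,"dy":0,"dz":-0.4,"wx":0,"wy":0,"wz":0},{"dx":0,"dy":0,"dz":-0.4,"wx":0,"wy":0,"wz":0},{"dx":0,"dy":0,"dz":-0.4,"wx":0,"wy":0,"wz":0},{"dx":0,"dy":0,"dz":-0.4,"wx":0,"wy":0,"wz":0},{"dx":0,"dy":0,"dz":-0.2,"wx":0,"wy":0,"wz":0},{"dx":0,"dy":0,"dz":0,"wx":0,"wy":0,"wz":-0.92},{"dx":0,"dy":0,"dz":0,"wx":0,"wy":0,"wz":-0.93},{"dx":0,"dy":0,"dz":0,"wx":0,"wy":0,"wz":-0.93},{"dx":0,"dy":0,"dz":0,"wx":0,"wy":0,"wz":-0.93},{"dx":0,"dy":0,"dz":0,"wx":0,"wy":0,"wz":-0.93}]' 60
python3 - <<'E'
from h import *
from station import env
go(env,512.8,-255,218,-5.2)
E
```

```text
clock: 23.05
tool_pos: [539.1, 212.8, 97.9]
tcp_rot: [0.0, 0.945, 0.328, 0.0]
force: [0.8, 0.2, 0.6]
opening: 32.5
grip_force: 25.0
clock: 24.8
tool_pos: [538.7, 212.7, 217.5]
tcp_rot: [-0.0, 0.737, 0.676, -0.0]
force: [0.9, -0.5, 0.5]
opening: 59.9
grip_force: 0.0
clock 24.8 tcp [538.7 212.7 217.5] turn [-0.003  0.001  0.024] shift [-7.803  0.276 -0.009] open 59.9 grip 0.0 F [ 0.9 -0.5  0.5]
```

```bash
python3 -m handwheel '[{"dx":-0.2,"dy":0,"dz":0,"wx":0,"wy":0,"wz":0},{"dx":-0.4,"dy":0.02,"dz":0,"wx":0,"wy":0,"wz":0},{"dx":-0.6,"dy":0.02,"dz":0,"wx":0,"wy":0,"wz":0},{"dx":-0.6,"dy":0.03,"dz":0,"wx":0,"wy":0,"wz":0},{"dx":-0.6,"dy":0.03,"dz":0,"wx":0,"wy":0,"wz":0},{"dx":-0.6,"dy":0.03,"dz":0,"wx":0,"wy":0,"wz":0},{"dx":-0.6,"dy":0.03,"dz":0,"wx":0,"wy":0,"wz":0},{"dx":-0.6,"dy":0.03,"dz":0,"wx":0,"wy":0,"wz":0},{"dx":-0.6,"dy":0.03,"dz":0,"wx":0,"wy":0,"wz":0},{"dx":-0.6,"dy":0.03,"dz":0,"wx":0,"wy":0,"wz":0},{"dx":-0.6,"dy":0.03,"dz":0,"wx":0,"wy":0,"wz":0},{"dx":-0.6,"dy":0,"dz":0,"wx":0,"wy":0,"wz":0},{"dx":-0.6,"dy":0,"dz":0,"wx":0,"wy":0,"wz":0},{"dx":-0.4,"dy":0,"dz":0,"wx":0,"wy":0,"wz":0},{"dx":-0.2,"dy":0,"dz":0,"wx":0,"wy":0,"wz":0},{"dx":0,"dy":0,"dz":0,"wx":0,"wy":0,"wz":0},{"dx":0,"dy":0,"dz":0,"wx":0,"wy":0,"wz":0}]' 60
python3 -c "
from h import *
from station import env
go(env,512.8,-255,97.5,-5.2)"
```

```text
clock: 26.92
tool_pos: [512.7, -254.1, 217.6]
tcp_rot: [-0.0, 0.739, 0.674, 0.0]
force: [0.2, 0.5, -0.8]
opening: 59.6
grip_force: 0.0
clock 26.93 tcp [ 512.7 -254.1  217.6] turn [-0.001 -0.002 -0.007] shift [-0.014  0.003  2.002] open 59.6 grip 0.0 F [ 0.2  0.5 -0.8]
```

```bash
python3 -m handwheel '[{"dx":0,"dy":0,"dz":0.2,"wx":0,"wy":0,"wz":0},{"dx":0,"dy":0,"dz":0.5,"wx":0,"wy":0,"wz":0},{"dx":0,"dy":0,"dz":0.5,"wx":0,"wy":0,"wz":0},{"dx":0,"dy":0,"dz":0.4,"wx":0,"wy":0,"wz":0},{"dx":0,"dy":0,"dz":0.3,"wx":0,"wy":0,"wz":0},{"dx":0,"dy":0,"dz":0.1,"wx":0,"wy":0,"wz":0},{"dx":0,"dy":0,"dz":0,"wx":0,"wy":0,"wz":0},{"dx":0,"dy":0,"dz":0,"wx":0,"wy":0,"wz":0}]' 60
python3 -m handwheel '[{"dx":0,"dy":0,"dz":0,"wx":0,"wy":0,"wz":0},{"dx":0,"dy":0,"dz":0,"wx":0,"wy":0,"wz":0},{"dx":0,"dy":0,"dz":0,"wx":0,"wy":0,"wz":0},{"dx":0,"dy":0,"dz":0,"wx":0,"wy":0,"wz":0},{"dx":0,"dy":0,"dz":0,"wx":0,"wy":0,"wz":0}]' 10 25
```

```text
clock: 27.92
tool_pos: [513.5, -255.2, 98.9]
tcp_rot: [0.001, 0.739, 0.674, 0.0]
force: [1.2, 0.2, 0.0]
opening: 59.9
grip_force: 0.0
clock: 28.55
tool_pos: [512.8, -254.9, 97.8]
tcp_rot: [0.0, 0.739, 0.674, 0.0]
force: [-0.2, 0.3, 1.0]
opening: 32.4
grip_force: 25.0
```

```bash
python3 -m handwheel '[{"dx":0,"dy":0,"dz":-0.1,"wx":0,"wy":0,"wz":0},{"dx":0,"dy":0,"dz":-0.2,"wx":0,"wy":0,"wz":0},{"dx":0,"dy":0,"dz":-0.3,"wx":0,"wy":0,"wz":0},{"dx":0,"dy":0,"dz":-0.4,"wx":0,"wy":0,"wz":0},{"dx":0,"dy":0,"dz":-0.4,"wx":0,"wy":0,"wz":0},{"dx":0,"dy":0,"dz":-0.4,"wx":0,"wy":0,"wz":0},{"dx":0,"dy":0,"dz":-0.4,"wx":0,"wy":0,"wz":0},{"dx":0,"dy":0,"dz":0,"wx":0,"wy":0,"wz":0},{"dx":0,"dy":0,"dz":0,"wx":0,"wy":0,"wz":0.93},{"dx":0,"dy":0,"dz":0,"wx":0,"wy":0,"wz":0.93},{"dx":0,"dy":0,"dz":0,"wx":0,"wy":0,"wz":0.93},{"dx":0,"dy":0,"dz":0,"wx":0,"wy":0,"wz":0.93},{"dx":0,"dy":0,"dz":0,"wx":0,"wy":0,"wz":0.92}]' 10 25
python3 -c "
from h import *
from station import env
go(env,500.7,183,230,-51.6)"
```

```text
clock: 30.18
tool_pos: [512.3, -254.5, 228.6]
tcp_rot: [-0.001, 0.945, 0.326, -0.001]
force: [-0.2, -0.4, -0.6]
opening: 32.2
grip_force: 25.0
clock 30.18 tcp [ 512.3 -254.5  228.6] turn [-0.009  0.003 -0.037] shift [ 4.378 -5.834 -0.024] open 32.2 grip 25.0 F [-0.2 -0.4 -0.6]
```

```bash
python3 -m handwheel '[{"dx":0.2,"dy":-0.2,"dz":0,"wx":0,"wy":0,"wz":0},{"dx":0.4,"dy":-0.4,"dz":0,"wx":0,"wy":0,"wz":0},{"dx":0.45,"dy":-0.6,"dz":0,"wx":0,"wy":0,"wz":0},{"dx":0.45,"dy":-0.6,"dz":0,"wx":0,"wy":0,"wz":0},{"dx":0.45,"dy":-0.6,"dz":0,"wx":0,"wy":0,"wz":0},{"dx":0.45,"dy":-0.6,"dz":0,"wx":0,"wy":0,"wz":0},{"dx":0.45,"dy":-0.6,"dz":0,"wx":0,"wy":0,"wz":0},{"dx":0.45,"dy":-0.6,"dz":0,"wx":0,"wy":0,"wz":0},{"dx":0.4,"dy":-0.6,"dz":0,"wx":0,"wy":0,"wz":0},{"dx":0.35,"dy":-0.5,"dz":0,"wx":0,"wy":0,"wz":0},{"dx":0.23,"dy":-0.36,"dz":0,"wx":0,"wy":0,"wz":0},{"dx":0.1,"dy":-0.18,"dz":0,"wx":0,"wy":0,"wz":0},{"dx":0,"dy":0,"dz":0,"wx":0,"wy":0,"wz":0},{"dx":0,"dy":0,"dz":0,"wx":0,"wy":0,"wz":0}]'
python3 - <<'E'
from h import *
from station import env
go(env,500.7,183,97.5,-51.6)
E
```

```text
clock: 31.92
tool_pos: [501.5, 182.5, 229.6]
tcp_rot: [0.0, 0.945, 0.328, -0.0]
force: [-0.2, -0.4, -1.0]
opening: 32.5
grip_force: 25.0
clock 31.93 tcp [501.5 182.5 229.6] turn [ 0.001  0.002 -0.006] shift [-0.005 -0.015  2.201] open 32.5 grip 25.0 F [-0.2 -0.4 -1. ]
```

```bash
python3 -m handwheel '[{"dx":0,"dy":-0.01,"dz":0.2,"wx":0,"wy":0,"wz":0},{"dx":0,"dy":0,"dz":0.4,"wx":0,"wy":0,"wz":0},{"dx":0,"dy":0,"dz":0.4,"wx":0,"wy":0,"wz":0},{"dx":0,"dy":0,"dz":0.2,"wx":0,"wy":0,"wz":0},{"dx":0,"dy":0,"dz":0.1,"wx":0,"wy":0,"wz":0},{"dx":0,"dy":0,"dz":0.1,"wx":0,"wy":0,"wz":0},{"dx":0,"dy":0,"dz":0.1,"wx":0,"wy":0,"wz":0},{"dx":0,"dy":0,"dz":0,"wx":0,"wy":0,"wz":0}]'
python3 -m handwheel '[{"dx":0,"dy":0,"dz":0.1,"wx":0,"wy":0,"wz":0},{"dx":0,"dy":0,"dz":0.1,"wx":0,"wy":0,"wz":0},{"dx":0,"dy":0,"dz":0.1,"wx":0,"wy":0,"wz":0},{"dx":0,"dy":0,"dz":0.1,"wx":0,"wy":0,"wz":0},{"dx":0,"dy":0,"dz":0.1,"wx":0,"wy":0,"wz":0},{"dx":0,"dy":0,"dz":0.1,"wx":0,"wy":0,"wz":0},{"dx":0,"dy":0,"dz":0.04,"wx":0,"wy":0,"wz":0},{"dx":0,"dy":0,"dz":0.06,"wx":0,"wy":0,"wz":0},{"dx":0,"dy":0,"dz":0,"wx":0,"wy":0,"wz":0},{"dx":0,"dy":0,"dz":0,"wx":0,"wy":0,"wz":0}]'
```

```text
clock: 32.92
tool_pos: [501.1, 183.6, 139.4]
tcp_rot: [-0.0, 0.945, 0.328, -0.0]
force: [-0.7, 0.4, -0.4]
opening: 32.2
grip_force: 25.0
clock: 34.17
tool_pos: [501.3, 183.6, 97.9]
tcp_rot: [0.0, 0.945, 0.328, 0.0]
force: [-1.1, -0.5, 0.5]
opening: 32.1
grip_force: 25.0
```

```bash
python3 -m handwheel '[{"dx":0,"dy":0,"dz":0,"wx":0,"wy":0,"wz":0},{"dx":0,"dy":0,"dz":0,"wx":0,"wy":0,"wz":0},{"dx":0,"dy":0,"dz":0,"wx":0,"wy":0,"wz":0},{"dx":0,"dy":0,"dz":-0.2,"wx":0,"wy":0,"wz":0},{"dx":0,"dy":0,"dz":-0.4,"wx":0,"wy":0,"wz":0},{"dx":0,"dy":0,"dz":-0.4,"wx":0,"wy":0,"wz":0},{"dx":0,"dy":0,"dz":-0.4,"wx":0,"wy":0,"wz":0},{"dx":0,"dy":0,"dz":-0.4,"wx":0,"wy":0,"wz":0},{"dx":0,"dy":0,"dz":-0.2,"wx":0,"wy":0,"wz":0},{"dx":0,"dy":0,"dz":0,"wx":0,"wy":0,"wz":-0.92},{"dx":0,"dy":0,"dz":0,"wx":0,"wy":0,"wz":-0.93},{"dx":0,"dy":0,"dz":0,"wx":0,"wy":0,"wz":-0.93},{"dx":0,"dy":0,"dz":0,"wx":0,"wy":0,"wz":-0.93},{"dx":0,"dy":0,"dz":0,"wx":0,"wy":0,"wz":-0.93}]' 60
python3 - <<'E'
from h import *
from station import env
go(env,508.5,-302.6,218,-5.2)
E
```

```text
clock: 35.92
tool_pos: [501.0, 183.5, 217.5]
tcp_rot: [-0.0, 0.737, 0.676, -0.0]
force: [-0.4, 0.4, -0.3]
opening: 60.0
grip_force: 0.0
clock 35.92 tcp [501.  183.5 217.5] turn [-0.003  0.001  0.024] shift [-8.057  0.859 -0.009] open 60.0 grip 0.0 F [-0.4  0.4 -0.3]
```

```bash
python3 -m handwheel '[{"dx":-0.2,"dy":0,"dz":0,"wx":0,"wy":0,"wz":0},{"dx":-0.4,"dy":0.06,"dz":0,"wx":0,"wy":0,"wz":0},{"dx":-0.6,"dy":0.07,"dz":0,"wx":0,"wy":0,"wz":0},{"dx":-0.6,"dy":0.07,"dz":0,"wx":0,"wy":0,"wz":0},{"dx":-0.6,"dy":0.07,"dz":0,"wx":0,"wy":0,"wz":0},{"dx":-0.6,"dy":0.07,"dz":0,"wx":0,"wy":0,"wz":0},{"dx":-0.6,"dy":0.07,"dz":0,"wx":0,"wy":0,"wz":0},{"dx":-0.6,"dy":0.07,"dz":0,"wx":0,"wy":0,"wz":0},{"dx":-0.6,"dy":0.07,"dz":0,"wx":0,"wy":0,"wz":0},{"dx":-0.6,"dy":0.07,"dz":0,"wx":0,"wy":0,"wz":0},{"dx":-0.6,"dy":0.07,"dz":0,"wx":0,"wy":0,"wz":0},{"dx":-0.6,"dy":0.07,"dz":0,"wx":0,"wy":0,"wz":0},{"dx":-0.6,"dy":0.07,"dz":0,"wx":0,"wy":0,"wz":0},{"dx":-0.5,"dy":0.03,"dz":0,"wx":0,"wy":0,"wz":0},{"dx":-0.26,"dy":0,"dz":0,"wx":0,"wy":0,"wz":0},{"dx":-0.1,"dy":0,"dz":0,"wx":0,"wy":0,"wz":0},{"dx":0,"dy":0,"dz":0,"wx":0,"wy":0,"wz":0},{"dx":0,"dy":0,"dz":0,"wx":0,"wy":0,"wz":0}]' 60
python3 -c "
from h import *
from station import env
go(env,508.5,-302.6,97.5,-5.2)"
```

```text
clock: 38.17
tool_pos: [508.3, -301.9, 217.7]
tcp_rot: [-0.0, 0.739, 0.674, 0.0]
force: [0.7, -0.7, -0.4]
opening: 60.0
grip_force: 0.0
clock 38.17 tcp [ 508.3 -301.9  217.7] turn [ 0.    -0.001 -0.003] shift [-0.011  0.005  2.003] open 60.0 grip 0.0 F [ 0.7 -0.7 -0.4]
```

```bash
python3 -m handwheel '[{"dx":0,"dy":0,"dz":0.2,"wx":0,"wy":0,"wz":0},{"dx":0,"dy":0,"dz":0.5,"wx":0,"wy":0,"wz":0},{"dx":0,"dy":0,"dz":0.5,"wx":0,"wy":0,"wz":0},{"dx":0,"dy":0,"dz":0.4,"wx":0,"wy":0,"wz":0},{"dx":0,"dy":0,"dz":0.3,"wx":0,"wy":0,"wz":0},{"dx":0,"dy":0,"dz":0.1,"wx":0,"wy":0,"wz":0},{"dx":0,"dy":0,"dz":0,"wx":0,"wy":0,"wz":0},{"dx":0,"dy":0,"dz":0,"wx":0,"wy":0,"wz":0}]' 60
python3 -m handwheel '[{"dx":0,"dy":0,"dz":0,"wx":0,"wy":0,"wz":0},{"dx":0,"dy":0,"dz":0,"wx":0,"wy":0,"wz":0},{"dx":0,"dy":0,"dz":0,"wx":0,"wy":0,"wz":0},{"dx":0,"dy":0,"dz":0,"wx":0,"wy":0,"wz":0},{"dx":0,"dy":0,"dz":0,"wx":0,"wy":0,"wz":0}]' 10 25
```

```text
clock: 39.17
tool_pos: [508.9, -303.2, 98.9]
tcp_rot: [0.001, 0.739, 0.674, 0.0]
force: [0.0, -0.0, 0.0]
opening: 60.1
grip_force: 0.0
clock: 39.8
tool_pos: [508.3, -302.8, 97.8]
tcp_rot: [0.0, 0.739, 0.674, 0.0]
force: [0.2, 0.1, 0.8]
opening: 32.5
grip_force: 25.0
```

```bash
python3 -m handwheel '[{"dx":0,"dy":0,"dz":-0.1,"wx":0,"wy":0,"wz":0},{"dx":0,"dy":0,"dz":-0.2,"wx":0,"wy":0,"wz":0},{"dx":0,"dy":0,"dz":-0.3,"wx":0,"wy":0,"wz":0},{"dx":0,"dy":0,"dz":-0.4,"wx":0,"wy":0,"wz":0},{"dx":0,"dy":0,"dz":-0.4,"wx":0,"wy":0,"wz":0},{"dx":0,"dy":0,"dz":-0.4,"wx":0,"wy":0,"wz":0},{"dx":0,"dy":0,"dz":-0.4,"wx":0,"wy":0,"wz":0},{"dx":0,"dy":0,"dz":0,"wx":0,"wy":0,"wz":0},{"dx":0,"dy":0,"dz":0,"wx":0,"wy":0,"wz":0.93},{"dx":0,"dy":0,"dz":0,"wx":0,"wy":0,"wz":0.93},{"dx":0,"dy":0,"dz":0,"wx":0,"wy":0,"wz":0.93},{"dx":0,"dy":0,"dz":0,"wx":0,"wy":0,"wz":0.93},{"dx":0,"dy":0,"dz":0,"wx":0,"wy":0,"wz":0.92}]' 10 25
python3 -c "
from h import *
from station import env
go(env,463.1,153.2,230,-51.6)"
```

```text
clock: 41.42
tool_pos: [507.7, -302.4, 228.6]
tcp_rot: [-0.001, 0.945, 0.326, -0.0]
force: [-0.1, -0.1, -1.2]
opening: 32.4
grip_force: 25.0
clock 41.42 tcp [ 507.7 -302.4  228.6] turn [-0.009  0.003 -0.037] shift [ 4.134 -6.413 -0.024] open 32.4 grip 25.0 F [-0.1 -0.1 -1.2]
```

```bash
python3 -m handwheel '[{"dx":0.2,"dy":-0.2,"dz":0,"wx":0,"wy":0,"wz":0},{"dx":0.3,"dy":-0.4,"dz":0,"wx":0,"wy":0,"wz":0},{"dx":0.4,"dy":-0.6,"dz":0,"wx":0,"wy":0,"wz":0},{"dx":0.4,"dy":-0.6,"dz":0,"wx":0,"wy":0,"wz":0},{"dx":0.4,"dy":-0.6,"dz":0,"wx":0,"wy":0,"wz":0},{"dx":0.4,"dy":-0.6,"dz":0,"wx":0,"wy":0,"wz":0},{"dx":0.4,"dy":-0.6,"dz":0,"wx":0,"wy":0,"wz":0},{"dx":0.4,"dy":-0.6,"dz":0,"wx":0,"wy":0,"wz":0},{"dx":0.4,"dy":-0.6,"dz":0,"wx":0,"wy":0,"wz":0},{"dx":0.4,"dy":-0.6,"dz":0,"wx":0,"wy":0,"wz":0},{"dx":0.2,"dy":-0.5,"dz":0,"wx":0,"wy":0,"wz":0},{"dx":0.13,"dy":-0.36,"dz":0,"wx":0,"wy":0,"wz":0},{"dx":0.1,"dy":-0.16,"dz":0,"wx":0,"wy":0,"wz":0},{"dx":0,"dy":0,"dz":0,"wx":0,"wy":0,"wz":0},{"dx":0,"dy":0,"dz":0,"wx":0,"wy":0,"wz":0}]'
python3 - <<'E'
from h import *
from station import env
go(env,463.1,153.2,97.5,-51.6)
E
```

```text
clock: 43.3
tool_pos: [463.7, 152.7, 229.5]
tcp_rot: [0.0, 0.945, 0.328, -0.0]
force: [-0.5, 0.3, 0.0]
opening: 32.2
grip_force: 25.0
clock 43.3 tcp [463.7 152.7 229.5] turn [ 0.001  0.002 -0.006] shift [-2.0e-03 -1.3e-02  2.2e+00] open 32.2 grip 25.0 F [-0.5  0.3  0. ]
```

```bash
python3 -m handwheel '[{"dx":0,"dy":-0.01,"dz":0.2,"wx":0,"wy":0,"wz":0},{"dx":0,"dy":0,"dz":0.4,"wx":0,"wy":0,"wz":0},{"dx":0,"dy":0,"dz":0.4,"wx":0,"wy":0,"wz":0},{"dx":0,"dy":0,"dz":0.2,"wx":0,"wy":0,"wz":0},{"dx":0,"dy":0,"dz":0.1,"wx":0,"wy":0,"wz":0},{"dx":0,"dy":0,"dz":0.1,"wx":0,"wy":0,"wz":0},{"dx":0,"dy":0,"dz":0.1,"wx":0,"wy":0,"wz":0},{"dx":0,"dy":0,"dz":0,"wx":0,"wy":0,"wz":0}]'
python3 -m handwheel '[{"dx":0,"dy":0,"dz":0.1,"wx":0,"wy":0,"wz":0},{"dx":0,"dy":0,"dz":0.1,"wx":0,"wy":0,"wz":0},{"dx":0,"dy":0,"dz":0.1,"wx":0,"wy":0,"wz":0},{"dx":0,"dy":0,"dz":0.1,"wx":0,"wy":0,"wz":0},{"dx":0,"dy":0,"dz":0.1,"wx":0,"wy":0,"wz":0},{"dx":0,"dy":0,"dz":0.1,"wx":0,"wy":0,"wz":0},{"dx":0,"dy":0,"dz":0.04,"wx":0,"wy":0,"wz":0},{"dx":0,"dy":0,"dz":0.06,"wx":0,"wy":0,"wz":0},{"dx":0,"dy":0,"dz":0,"wx":0,"wy":0,"wz":0},{"dx":0,"dy":0,"dz":0,"wx":0,"wy":0,"wz":0}]'
```

```text
clock: 44.3
tool_pos: [463.2, 153.6, 139.5]
tcp_rot: [-0.0, 0.945, 0.328, -0.0]
force: [0.3, -0.1, -0.9]
opening: 32.3
grip_force: 25.0
clock: 45.55
tool_pos: [463.4, 153.6, 97.8]
tcp_rot: [0.0, 0.945, 0.328, 0.0]
force: [0.3, 0.0, -0.3]
opening: 32.3
grip_force: 25.0
```

Down at the same height as the others. Now I release, rise, step aside (away from the rack, toward the base's right) and check.

```bash
python3 -m handwheel '[{"dx":0,"dy":0,"dz":0,"wx":0,"wy":0,"wz":0},{"dx":0,"dy":0,"dz":0,"wx":0,"wy":0,"wz":0},{"dx":0,"dy":0,"dz":0,"wx":0,"wy":0,"wz":0},{"dx":0,"dy":0,"dz":-0.2,"wx":0,"wy":0,"wz":0},{"dx":0,"dy":0,"dz":-0.4,"wx":0,"wy":0,"wz":0},{"dx":0,"dy":0,"dz":-0.4,"wx":0,"wy":0,"wz":0},{"dx":0,"dy":0,"dz":-0.4,"wx":0,"wy":0,"wz":0},{"dx":0,"dy":0,"dz":-0.4,"wx":0,"wy":0,"wz":0},{"dx":0,"dy":0,"dz":-0.2,"wx":0,"wy":0,"wz":0},{"dx":-0.3,"dy":0.3,"dz":0,"wx":0,"wy":0,"wz":0},{"dx":-0.4,"dy":0.4,"dz":0,"wx":0,"wy":0,"wz":0},{"dx":-0.4,"dy":0.4,"dz":0,"wx":0,"wy":0,"wz":0},{"dx":-0.4,"dy":0.4,"dz":0,"wx":0,"wy":0,"wz":0},{"dx":-0.4,"dy":0.4,"dz":0,"wx":0,"wy":0,"wz":0},{"dx":-0.2,"dy":0.2,"dz":0,"wx":0,"wy":0,"wz":0},{"dx":0,"dy":0,"dz":0,"wx":0,"wy":0,"wz":0},{"dx":0,"dy":0,"dz":0,"wx":0,"wy":0,"wz":0}]' 60
python3 - <<'E'
from h import *
from station import env
P={};im=[]
a=np.radians(38.4);u=np.array([np.cos(a),np.sin(a)]);v=np.array([u[1],-u[0]])
for n in("top","side"):
    s=env.snapshot(n);w,hsv=cloud(s);H,S,V=np.moveaxis(hsv,-1,0);x,y,z=np.moveaxis(w,-1,0);im.append(s["frame"][...,::-1])
    for c,(lo,hi) in dict(yellow=(22,33),purple=(135,160),blue=(100,125),red=(170,181)).items():
        hm=((H>=lo)&(H<=hi)|((c=="red")&(H<4)))&(S>110)
        for nm,g in(("tube",(z>112)&(z<135)&(y>110)&(y<300)&(x<640)&(x>400)),("vial",(z>58)&(z<75)&(y<-140)&(y>-320)&(x>440)&(x<490))):
            q=w[hm&g]
            if len(q)<8: print(n,c,nm,"few");continue
            q=q[q[:,2]>np.median(q[:,2])-4];C=np.array(cv2.minEnclosingCircle(q[:,:2].astype(np.float32))[0])
            d=C-[519.5,197.9]
            print(n,c,nm,C.round(1),"z",q[:,2].mean().round(1),"rack xy",(d@v).round(1),(d@u).round(1) if nm=="tube" else "")
cv2.imwrite("pics/end.png",cv2.resize(np.hstack(im),(800,300)))
E
```

```text
clock: 47.68
tool_pos: [442.5, -23.0, 217.6]
tcp_rot: [-0.0, 0.945, 0.328, -0.0]
force: [-0.7, 0.1, -0.5]
opening: 59.9
grip_force: 0.0
top yellow tube [575.  243.6] z 123.1 rack xy -1.4 71.9
top yellow vial few
top purple tube [538.8 212.2] z 123.2 rack xy 0.8 24.1
top purple vial [ 469.9 -203.3] z 66.7 rack xy 283.6 
top blue tube [500.2 182.1] z 123.1 rack xy 0.4 -25.0
top blue vial [ 465.4 -251.4] z 66.9 rack xy 318.5 
top red tube [463.3 152.2] z 123.3 rack xy 1.0 -72.4
top red vial [ 460.9 -298.1] z 66.6 rack xy 352.3 
side yellow tube [577.8 244.4] z 123.9 rack xy -0.2 74.5
side yellow vial [ 471.5 -217.1] z 66.6 rack xy 295.4 
side purple tube [532.1 202.4] z 116.5 rack xy 4.3 12.6
side purple vial [ 469.9 -204.8] z 66.7 rack xy 284.8 
side blue tube [498.2 179.1] z 121.4 rack xy 1.5 -28.4
side blue vial [ 465.9 -250.9] z 66.4 rack xy 318.5 
side red tube [468.1 147. ] z 123.3 rack xy 7.9 -71.9
side red vial [ 461.1 -300.2] z 66.7 rack xy 354.1
```

View pics/end.png

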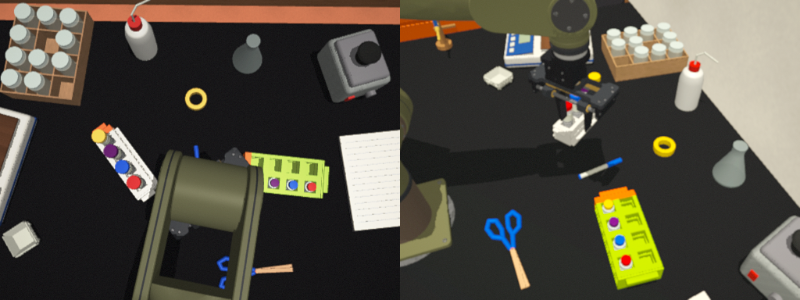

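The pictures show yellow, purple, blue and red in order from the orange end (left half, (98,136) to (134,183)). All are within about 1.5 mm of their holes and fully down. The vials stand in place (right half, (608,205) to (626,262)), and the gripper is clear.

```bash
python3 -c "
from station import env
print(env.sign_off())"
```

```text
the job is handed in; nothing more can be done
None
```

I moved all four tubes into the white rack in their original order (yellow, purple, blue, red from the orange end), each fully down and within about 1.5 mm of its hole centre in the last overhead picture, left the vials in place, and handed the job in at about 48 s; no verdict came back.

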